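# Hang a hole saw on the empty hook of a rotating rack

## Task

Turn the rotating hole-saw rack until its empty double hook faces the near side of the bench, where the robot stands. Then take the hole saw with the arbor that stands on the bench and hang it on that hook, as the others hang: its neck slid between the prongs, gently, never pressed on the rack with more than 20 N, all the way to the back bar, and let down so that the collar sits flat on the prongs behind their upturned tips. The other saws must stay hanging and the rest of the bench left as it is.

Things in the scene. Friction and masses are not known exactly. Their poses are not given: they have to be found in the camera images.
- rack: rotating hole-saw rack, fixed: plywood base 180 mm across, 22 mm thick, steel post, turning hub 60 mm across (top 164 mm above the bench), five level arms 72 degrees apart, each ending in a double hook; four hold loose saws, hung 89 to 103 mm from the axis, 89 to 209 mm above the bench. Origin: centre of the base's underside, on the turning axis; x points away from the robot, so the near side is -x
- knob (a point): middle of the turning knob on top of the hub, on the axis: black fluted plastic, 44 mm across, 30 mm tall (174 to 204 mm above the bench); gripping and twisting it turns the hub
- rotor: hub with its arms, turning about the vertical against about 0.12 N m of friction, endlessly. Origin on the axis at bench height; its -x points along the arm of the empty hook. Each double hook: two round prongs 6 mm thick, 16 mm clear gap, joined at the inner end by a 6 mm back bar. 21 mm out from the bar's outer face the prongs turn up to 9 mm above their tops, splaying to a 23 mm mouth, and end 26 mm out. Prong tops 160 mm above the bench
- hook_arm (a point): on the centre line of the empty hook's arm, 60 mm out from the axis, 160 mm up; x points inward to the axis, z up. The arm is a rod clamped by hand: its back bar's outer face lies 75 to 115 mm from the axis (15 to 55 mm out from this point). This setting is not measured: find it by touch or by eye. It stays put in use
- shank (a point): middle of the shank of the hole saw to hang, standing teeth down on the bench: upright hexagon 11 mm across flats, 36 mm long (81 to 117 mm above the teeth), the place to grip; two flats face along this point's x (and every 60 degrees). 0.15 to 0.31 kg. When hung, this point is 188 mm above the bench
- collar (a point): underside of that saw's hexagonal collar, on its axis, 28 mm below the shank's middle, z up. Collar 24 mm across flats, 10 mm thick; below it a round neck 12 mm thick, 26 mm long; then a steel cup 52 mm across, 45 mm tall. The neck goes between the prongs with the collar above the upturned tips
- hung1: hole saw already hanging on a hook of the rack, cup 38 mm across, else like the one to hang; origin at the middle of its toothed lower end, 89 mm above the bench while it hangs; to stay hanging
- hung2: hole saw already hanging on a hook of the rack, cup 60 mm across, else like the one to hang; origin at the middle of its toothed lower end, 89 mm above the bench while it hangs; to stay hanging
- hung3: hole saw already hanging on a hook of the rack, cup 44 mm across, else like the one to hang; origin at the middle of its toothed lower end, 89 mm above the bench while it hangs; to stay hanging
- hung4: hole saw already hanging on a hook of the rack, cup 57 mm across, else like the one to hang; origin at the middle of its toothed lower end, 89 mm above the bench while it hangs; to stay hanging
- bare_cup: hole saw cup without arbor, 64 mm across, 48 mm tall; bystander, origin under its centre
- chuck: drill chuck, 42 mm across, 70 mm tall; bystander, origin under its centre
- glue: glue bottle, 54 mm across, 120 mm tall; bystander, origin under its centre
- screw_jar: glass jar, 68 mm across, 75 mm tall; bystander, origin under its centre
- tape: tape measure, 62 by 34 by 60 mm; bystander, origin under its centre
- driver: screwdriver, 190 mm long, lying; bystander, origin under it
- offcut: wood offcut, 130 by 45 by 35 mm; bystander, origin under its centre

How it is judged:
By the outcome, as a careful person would: the job done as asked, in the order asked, and still so for the second after the job is handed in, with the robot touching nothing.
It also fails if it takes over 69 s, if anything falls off the work surface, if the arm or the gripper's body presses on something with over 40 N, if the wrist force passes 120 N, or if a joint passes its speed limit or range.

## Robot

A 6-joint arm with a two-finger parallel gripper is mounted at the origin on the work surface. World frame = base frame: x ahead of the robot, y to its left, z up, the work surface at z = 0. Lengths are in mm, angles in rad, forces in N, time in s.
With the tool pointing down it reaches from about 350 to 975 mm from the base axis. Payload 7.1 kg.
Tool frame: the origin (TCP) lies on the centre line of the jaws, within the pads' length; the fingertips stand 8 mm ahead of it and the grasp point (between the pads) lies 11 mm behind it; z points along the fingers, x is the direction in which the jaws open and shut, and the axes are right-handed (so a half turn about z gives the same grasp; the last joint's range is limited). The gripper opens to 88 mm and grips with 3 to 60 N. Pads are 20 mm wide; open, the fingers measure 115 mm over their backs; the gripper's body (75 mm by 178 mm) begins 61 mm behind the grasp point.
Start: joints at [1.098, 0.423, 1.63, -0, 1.089, -0.019], TCP at [273.958, 561.74, 230.675] pointing down, gripper open.
Joint ranges: [-3, 3], [-0.9, 2.11], [0.09, 2.58], [-1.31, 4.45], [0.11, 2.69], [-2.54, 2.54]. Speed limits (rad/s): [2.39, 2.39, 3.01, 3.14, 3.14, 3.14].

## Interface

Orientations are given as a rotation vector (axis times angle).
In Python, from workcell import ctrl gives the robot as it stands.
- The arm moves only by the shell command python3 -m handwheel 'ROWS'. ROWS is JSON, a list of rows, each a list of 3 entries, a list of its own where there are three numbers: the turn, a rotation vector about the tool's x, y, z in rad, then the shift along the tool's x, y, z in mm, then the opening, from 0 (shut) to 1 (fully open). In form: [[[ax, ay, az], [tx, ty, tz], jaw], ...]. A call has exactly 10 rows; each row shifts and turns the pose as measured when the row begins, along the tool's axes as they then stand; what a row does not reach is not made up. A row lasts 1/12 s, in which the tool goes at most 41.7 mm and 7.16 degrees, less where a joint would pass 70% of its speed; a pose out of reach is approached as far as the arm can. A call with a gripper value outside its range is refused whole. The fingers move at their own pace and stop on an object; the grip force is fixed at half the most. Time passes only in rows, so rows that do not move let the fingers close, or fill a call up. It gives the time, the measured TCP pose, the force and the opening at its end, in the units of the state.
- ctrl.get_obs(): the state, without advancing time (a new reading comes with each control period).
- ctrl.get_image(name): name is "scene" or "top"; returns a dict with "pixels" (400x640x3 uint8, red, green, blue), "camera_matrix" (3x3 intrinsics, pixels), "rvec" (rotation vector, rad) and "tvec" (3), from world to camera coordinates, as OpenCV has them. Camera axes: x right, y down, z forward; pixel columns grow to the right and rows downward; lengths in mm; the calibration is good to about 2 mm. A picture is of the moment at which its call begins. There is no depth.
- ctrl.close_job(): hands the job in, once; it reports no verdict.
Trained networks look in a picture, given as the dict that the camera call returned (one of the last four; its "shot" number tells which), for a name from the list of things; names that differ only in an ending like _2 or _b are one class to them, and where a whole thing is asked for, a point or a joint stands for the part that bears it (a point fixed in the world has none). Each returns a list of dicts, best first, with "score" (0 to 1); they miss things now and then, are a little off and sometimes report something else, mostly with a low value. They report only what shows in the picture. A call takes as long as a camera call.
- ctrl.look_for(picture, query): "position" ([x, y, z] in mm, in the coordinates of the camera as it stood for that picture, good to about 4 mm: the middle of the surface that is visible of it).
- ctrl.spot_point(picture, query): "position" ([x, y, z] in mm, in the coordinates of the camera as it stood for that picture, good to about 4 mm: a listed point, or the origin of a listed thing).
The state is a dict: "t": time; "qpos": joint angles; "qvel": joint speeds; "joint_torque": joint torques, N m; "ee_pos": TCP position; "orientation": TCP orientation; "ft_force": force on the tool from outside, world axes, zero at the start; "moment": the same for the moment, N m; "width": finger opening in mm.
Only numpy, scipy, OpenCV 4.12 (cv2) and the standard library are available. Lean on these libraries where they do the work, as an engineer would, in place of code of your own. Each camera call takes 0.05 s, during which the arm holds its last target.

## Working session

There is one attempt and no reset: what is moved stays moved. The work goes in short steps, Python scripts to look and compute and a shell command to move; the robot and the scene stay as the last step left them, time stands still between calls to the robot, and variables do not carry over. Pictures are saved under pics/ and viewed, and the job is handed in when it is done.

```bash
ls; mkdir -p pics
cat > h.py <<'E'
import numpy as np, cv2
from workcell import ctrl
def cam(n):
    return ctrl.get_image(n)
def save(im,name): cv2.imwrite('pics/'+name,cv2.cvtColor(im['pixels'],cv2.COLOR_RGB2BGR))
def RT(im): return cv2.Rodrigues(np.array(im['rvec'],float))[0],np.array(im['tvec'],float).ravel()
def toW(im,p):
    R,t=RT(im); return R.T@(np.array(p)-t)
def proj(im,P):
    R,t=RT(im); c=R@np.array(P,float)+t; K=np.array(im['camera_matrix']); q=K@c; return q[:2]/q[2]
def tri(ims,pxs):
    A=[];b=[]
    for im,px in zip(ims,pxs):
        R,t=RT(im);K=np.array(im['camera_matrix']);M=K@np.c_[R,t]
        for k in (0,1):
            r=px[k]*M[2]-M[k];A.append(r[:3]);b.append(-r[3])
    return np.linalg.lstsq(np.array(A),np.array(b),rcond=None)[0]
E
python3 - <<'E'
from h import *
s=cam('scene');t=cam('top');save(s,'s0.png');save(t,'t0.png')
print(ctrl.get_obs())
for im,n in((s,'S'),(t,'T')):
    R,tt=RT(im);print(n,'cam at',-R.T@tt)
    for q in ['rack','knob','rotor','hook_arm','shank','collar','hung1','hung2','hung3','hung4','bare_cup','chuck','glue','screw_jar','tape','driver','offcut']:
        try:
            r=ctrl.spot_point(im,q)
            print(n,q,[(toW(im,d['position']).round(0).tolist(),round(d['score'],2),proj(im,toW(im,d['position'])).round().tolist()) for d in r[:2]])
        except Exception as e: print(q,e)
print(ctrl.get_obs()['t'])
E
```

```text
pics
{'t': 0.1, 'qpos': array([ 1.09802966e+00,  4.23757310e-01,  1.63060095e+00,  2.54874582e-05,
        1.08859876e+00, -1.90029275e-02]), 'qvel': array([-4.96070828e-04, -4.30886277e-04, -1.07680383e-03,  2.28182926e-04,
       -2.01981433e-03, -8.52522266e-05]), 'joint_torque': array([-1.79251952e-04, -5.45623362e+01, -2.74322981e+01,  6.46311510e-02,
        1.88935047e-02, -2.97158181e-05]), 'ee_pos': array([273.72035279, 561.33218565, 229.98882482]), 'orientation': array([ 2.66363489e+00,  1.66444238e+00, -1.85653042e-03]), 'ft_force': array([ 0.2599951 ,  0.71967545, -0.01923255]), 'moment': array([ 0.0282467 , -0.05296521,  0.00357267]), 'width': 87.86817475193428}
S cam at [1381.20907212 -398.98296053  781.78961334]
S rack [([675.0, 86.0, 2.0], 0.81, [363.0, 263.0])]
S knob []
S rotor [([645.0, 421.0, 2.0], 0.3, [449.0, 226.0])]
S hook_arm [([728.0, 117.0, 158.0], 0.86, [389.0, 227.0]), ([753.0, 20.0, 93.0], 0.51, [359.0, 264.0])]
S shank []
S collar [([650.0, -218.0, 71.0], 0.58, [255.0, 273.0])]
S hung1 [([640.0, -3.0, 92.0], 0.96, [330.0, 240.0]), ([654.0, 168.0, 91.0],
[... 1323 characters left out ...]
, [321.0, 189.0]), ([578.0, 91.0, 87.0], 0.6, [289.0, 206.0])]
T hung3 [([634.0, -5.0, 88.0], 0.73, [321.0, 189.0]), ([578.0, 91.0, 87.0], 0.6, [289.0, 206.0])]
T hung4 [([634.0, -5.0, 88.0], 0.73, [321.0, 189.0]), ([578.0, 91.0, 87.0], 0.6, [289.0, 206.0])]
T bare_cup [([466.0, -188.0, -2.0], 0.81, [377.0, 248.0])]
T chuck [([554.0, -321.0, -1.0], 0.67, [418.0, 222.0]), ([653.0, 170.0, 87.0], 0.4, [265.0, 181.0])]
T glue [([547.0, 413.0, 0.0], 0.68, [192.0, 218.0])]
T screw_jar [([642.0, 421.0, -2.0], 0.78, [193.0, 189.0]), ([374.0, 388.0, 3.0], 0.52, [194.0, 272.0])]
T tape [([754.0, -152.0, -3.0], 0.7, [366.0, 162.0])]
T driver []
T offcut [([372.0, 384.0, 0.0], 0.62, [195.0, 273.0])]
1.8
```

View pictures.

Run:
```python
import cv2
s=cv2.imread('pics/s0.png');t=cv2.imread('pics/t0.png')
cv2.imwrite('pics/s0c.png',cv2.resize(s[170:310,230:430],None,fx=4,fy=4,interpolation=cv2.INTER_CUBIC))
cv2.imwrite('pics/t0c.png',cv2.resize(t[110:250,230:430],None,fx=4,fy=4,interpolation=cv2.INTER_CUBIC))
```

```text
(no output)
```

View pics/s0.png

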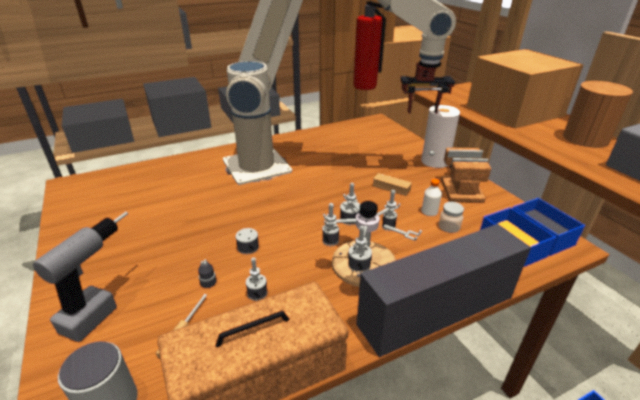

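View pics/t0.png

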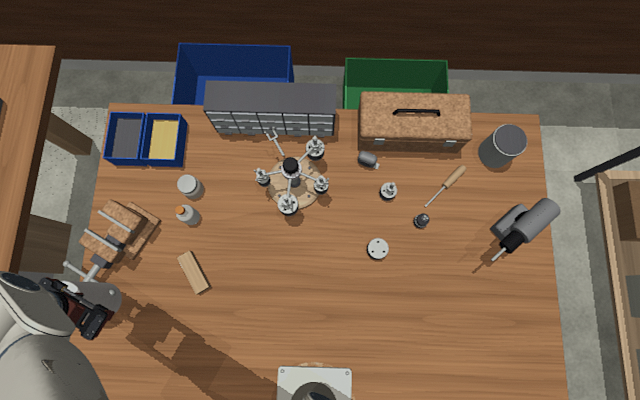

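View pics/s0c.png

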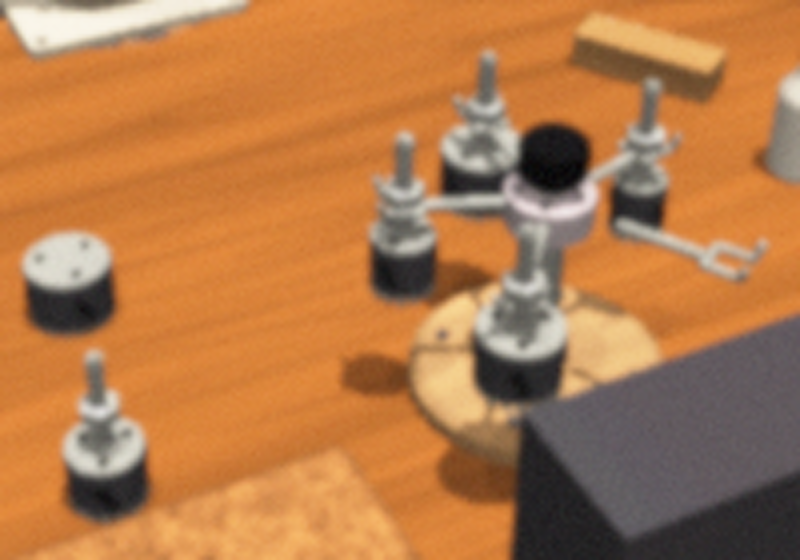

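View pics/t0c.png

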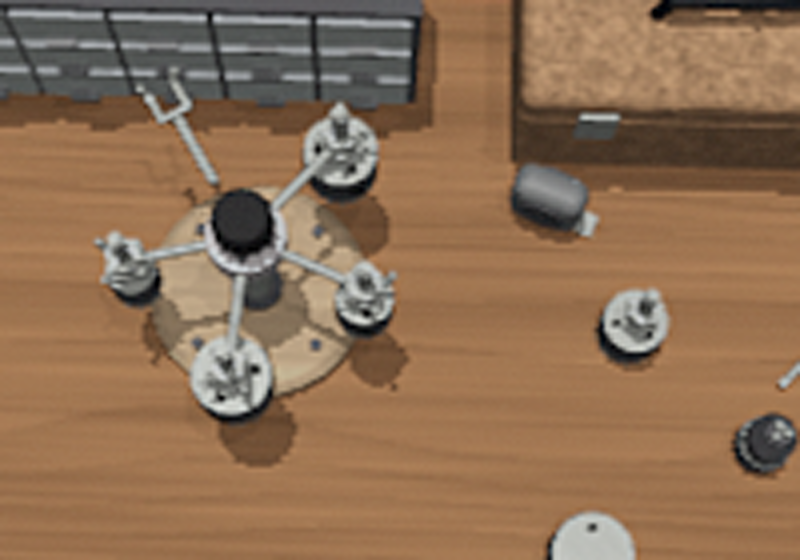

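Run:
```python
from h import *
s=cam('scene');t=cam('top')
print(ctrl.get_obs()['t'])
f=lambda x,y:(x/4+230,y/4+170)
g=lambda x,y:(x/4+230,y/4+110)
for n,a,b in [('knob mid',f(553,155),g(243,224)),('shank top',f(94,355),g(650,297)),('hook tip R',f(760,247),g(175,74)),('hook tip L',f(740,274),g(144,93)),('bar',f(706,258),g(178,115)),('rodinner',f(622,227),g(212,178))]:
    P=tri((s,t),(a,b));print(n,P.round(1),(proj(s,P)-a).round(1),(proj(t,P)-b).round(1))
for nm,im in(('S',s),('T',t)):
    for q in['knob','hook_arm','shank','collar','rack','hung1']:
        r=ctrl.spot_point(im,q);print(nm,q,[(toW(im,d['position']).round(1).tolist(),round(d['score'],2)) for d in r[:5]])
```

```text
1.9
knob mid [673.   85.8 187.9] [-0.8  0.1] [-0.7 -0.4]
shank top [ 646.9 -217.8  116. ] [-0.5  0. ] [-0.4 -0.1]
hook tip R [795.5 148.7 176.3] [-3.5  0.8] [-2.6 -1.8]
hook tip L [784.2 163.3 146.2] [ 1.8 -0.4] [1.3 0.9]
bar [768.1 141.2 153. ] [-0.6  0.1] [-0.5 -0.3]
rodinner [718.8 112.8 152.9] [-0.4  0.1] [-0.3 -0.2]
S knob []
S hook_arm [([729.8, 115.4, 157.9], 0.84)]
S shank [([648.9, -218.7, 98.3], 0.69)]
S collar [([647.9, -221.1, 68.9], 0.92), ([753.7, 19.2, 91.3], 0.67)]
S rack [([675.3, 89.5, 5.1], 0.79)]
S hung1 [([749.7, 15.3, 89.6], 0.95), ([640.7, 0.5, 93.4], 0.8), ([576.2, 93.6, 90.7], 0.68), ([652.9, 170.0, 92.0], 0.58)]
T knob [([673.3, 87.0, 190.3], 0.82), ([374.2, 383.0, 0.3], 0.48)]
T hook_arm [([729.1, 118.2, 160.3], 0.85)]
T shank [([646.7, -219.5, 94.8], 0.68)]
T collar [([647.1, -218.0, 69.0], 0.79)]
T rack [([673.4, 83.2, -1.8], 0.94)]
T hung1 [([578.6, 91.7, 89.2], 0.92), ([746.9, 19.1, 92.0], 0.59), ([639.0, -1.0, 90.1], 0.53), ([653.7, 170.9, 89.0], 0.46)]
```

```bash
python3 -m handwheel '[[[0,0,0.12],[0,0,-8],0.8],[[0,0,0.12],[0,0,-8],0.8],[[0,0,0.12],[0,0,-8],0.8],[[0,0,0.12],[0,0,-8],0.8],[[0,0,0.12],[0,0,-8],0.8],[[0,0,0.12],[0,0,-8],0.8],[[0,0,0.12],[0,0,-8],0.8],[[0,0,0.12],[0,0,-8],0.8],[[0,0,0.12],[0,0,-8],0.8],[[0,0,0.12],[0,0,-8],0.8]]'
cat >> h.py <<'E'
def st():
    o=ctrl.get_obs(); R=cv2.Rodrigues(np.array(o['orientation'],float))[0]
    return o,R,np.array(o['ee_pos'],float)
def goto(P,yaw=None):
    o,R,p=st(); y=np.degrees(np.arctan2(R[1,0],R[0,0]))
    d=R.T@(np.array(P)-p)
    print('t',round(o['t'],2),'pos',p.round(1),'yaw',round(y,2),'tilt z',R[:,2].round(4),'F',np.array(o['ft_force']).round(1),'M',np.array(o['moment']).round(2),'w',round(o['width'],1),'q6',round(o['qpos'][5],2))
    print('shift tool',d.round(1),'norm',round(np.linalg.norm(d),1))
    if yaw is not None:
        Rg=np.array([[np.cos(yaw),np.sin(yaw),0],[np.sin(yaw),-np.cos(yaw),0],[0,0,-1]])
        print('turn',cv2.Rodrigues(R.T@Rg)[0].ravel().round(4))
E
python3 -c "
from h import *
goto((673.5,86,310),np.radians(-60))"
```

```text
t: 3.33
ee_pos: [273.2, 560.3, 311.5]
orientation: [3.13, -0.201, -0.003]
ft_force: [0.2, 1.3, -0.5]
width: 69.9
t 3.33 pos [273.2 560.3 311.5] yaw -7.36 tilt z [-0.0025 -0.0049 -1.    ] F [ 0.2  1.3 -0.5] M [-0.06  0.09 -0.01] w 69.9 q6 1.23
shift tool [457.8 419.1   2.9] norm 620.7
turn [ 5.600e-03 -7.000e-04  9.187e-01]
```

```bash
python3 -m handwheel '[[[0,0,0.115],[28,25.7,0],0.8],[[0,0,0.115],[30.8,22.3,0],0.8],[[0,0,0.115],[33.1,18.6,0],0.8],[[0,0,0.115],[35.1,14.7,0],0.8],[[0,0,0.115],[36.5,10.6,0],0.8],[[0,0,0.115],[37.5,6.3,0],0.8],[[0,0,0.115],[37.9,2,0],0.8],[[0,0,0.1],[37.9,-2.4,0],0.8],[[0,0,0],[37.4,-6.7,0],0.8],[[0,0,0],[37.4,-6.7,0],0.8]]'
python3 -c "
from h import *
goto((673.5,86,310),np.radians(-60))"
```

```text
t: 4.17
ee_pos: [517.4, 259.6, 314.9]
orientation: [-2.695, 1.607, 0.001]
ft_force: [0.2, 0.6, 1.5]
width: 70.0
t 4.17 pos [517.4 259.6 314.9] yaw -61.6 tilt z [ 0.0015  0.0032 -1.    ] F [0.2 0.6 1.5] M [0.06 0.09 0.03] w 70.0 q6 1.52
shift tool [227.  -54.8   4.6] norm 233.5
turn [-0.0029  0.0021 -0.028 ]
```

```bash
python3 -m handwheel '[[[0,0,0],[37.8,-9.1,0],0.8],[[0,0,0],[37.8,-9.1,0],0.8],[[0,0,-0.01],[37.8,-9.1,0],0.8],[[0,0,-0.01],[37.8,-9.1,0],0.8],[[0,0,-0.01],[37.8,-9.1,0],0.8],[[0,0,0],[37.8,-9.1,0],0.8],[[0,0,0],[0,0,10],0.8],[[0,0,0],[0,0,20],0.8],[[0,0,0],[0,0,5],0.8],[[0,0,0],[0,0,0],0.8]]'
python3 -c "
from h import *
goto((673.5,86,183),np.radians(-60))
s=cam('scene');save(s,'s1.png')"
```

```text
t: 5.0
ee_pos: [686.2, 68.6, 279.0]
orientation: [-2.71, 1.578, -0.006]
ft_force: [-0.3, -1.0, 0.6]
width: 70.6
t 5.0 pos [686.2  68.6 279. ] yaw -60.41 tilt z [ 0.0061  0.0026 -1.    ] F [-0.3 -1.   0.6] M [-0.01  0.09 -0.  ] w 70.6 q6 1.14
shift tool [-21.5   3.   96. ] norm 98.4
turn [-0.0066 -0.0008 -0.0072]
```

View pics/s1.png

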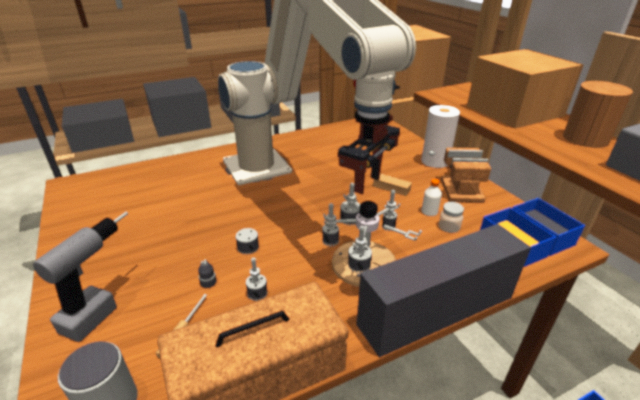

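```bash
python3 -m handwheel '[[[0,0,0],[-12,1.5,0],0.8],[[0,0,0],[-7,1,5],0.8],[[0,0,0],[-1,0,10],0.8],[[0,0,0],[0,0,15],0.8],[[0,0,0],[0,0,15],0.8],[[0,0,0],[0,0,8],0.8],[[0,0,0],[0,0,2],0.8],[[0,0,0],[0,0,0],0.8],[[0,0,0],[0,0,0],0.8],[[0,0,0],[0,0,0],0.8]]'
python3 -c "
from h import *
goto((673.5,86,183),np.radians(-60))"
```

```text
t: 5.88
ee_pos: [671.7, 94.2, 226.4]
orientation: [-2.713, 1.563, -0.014]
ft_force: [-0.3, -0.5, 0.0]
width: 70.4
t 5.88 pos [671.7  94.2 226.4] yaw -59.9 tilt z [ 0.013   0.0042 -0.9999] F [-0.3 -0.5  0. ] M [-0.07  0.12 -0.04] w 70.4 q6 1.16
shift tool [ 7.9  3.1 43.4] norm 44.2
turn [-0.0134 -0.0029  0.0017]
```

```bash
python3 -m handwheel '[[[-0.007,0,0],[3,1.2,6],0.8],[[-0.006,-0.003,0],[2,1,10],0.8],[[0,0,0],[1,0,10],0.8],[[0,0,0],[0,0,9],0.8],[[0,0,0],[0,0,4],0.8],[[0,0,0],[0,0,1],0.8],[[0,0,0],[0,0,0],0.8],[[0,0,0],[0,0,0],0.8],[[0,0,0],[0,0,0],0.8],[[0,0,0],[0,0,0],0.8]]'
python3 -c "
from h import *
goto((673.5,86,183),np.radians(-60))"
```

```text
t: 6.72
ee_pos: [673.9, 86.6, 183.0]
orientation: [-2.721, 1.57, -0.001]
ft_force: [-0.4, 0.1, 0.4]
width: 70.1
t 6.72 pos [673.9  86.6 183. ] yaw -59.96 tilt z [ 5.e-04 -0.e+00 -1.e+00] F [-0.4  0.1  0.4] M [-0.01  0.13  0.04] w 70.1 q6 1.16
shift tool [0.3 0.7 0. ] norm 0.8
turn [-0.0004 -0.0003  0.0007]
```

```bash
python3 -m handwheel '[[[0,0,0],[0,0,0],0.6],[[0,0,0],[0,0,0],0.55],[[0,0,0],[0,0,0],0.5],[[0,0,0],[0,0,0],0.4],[[0,0,0],[0,0,0],0.2],[[0,0,0],[0,0,0],0],[[0,0,0],[0,0,0],0],[[0,0,0],[0,0,0],0],[[0,0,0],[0,0,0],0],[[0,0,0],[0,0,0],0]]'
python3 -c "
from h import *
goto((673.5,86,183),np.radians(-60))"
```

```text
t: 7.55
ee_pos: [675.3, 85.7, 184.4]
orientation: [-2.72, 1.569, -0.007]
ft_force: [1.0, -0.4, -0.3]
width: 43.4
t 7.55 pos [675.3  85.7 184.4] yaw -59.95 tilt z [ 0.0043 -0.0012 -1.    ] F [ 1.  -0.4 -0.3] M [0.05 0.11 0.07] w 43.4 q6 1.16
shift tool [-1.2  1.4  1.4] norm 2.3
turn [-0.0032 -0.0032  0.0009]
```

```bash
python3 -m handwheel '[[[0,0,-0.02],[0,0,0],0],[[0,0,-0.04],[0,0,0],0],[[0,0,-0.06],[0,0,0],0],[[0,0,-0.07],[0,0,0],0],[[0,0,-0.08],[0,0,0],0],[[0,0,-0.08],[0,0,0],0],[[0,0,-0.08],[0,0,0],0],[[0,0,-0.08],[0,0,0],0],[[0,0,-0.08],[0,0,0],0],[[0,0,-0.08],[0,0,0],0]]'
python3 -c "
from h import *
goto((674,85.3,184),np.radians(90))
s=cam('scene');save(s,'s2.png')"
```

```text
t: 8.38
ee_pos: [675.3, 85.7, 184.4]
orientation: [-3.096, 0.532, -0.006]
ft_force: [1.1, -0.1, -1.0]
width: 43.8
t 8.38 pos [675.3  85.7 184.4] yaw -19.49 tilt z [ 4.e-03 -3.e-04 -1.e+00] F [ 1.1 -0.1 -1. ] M [ 0.02  0.19 -0.17] w 43.8 q6 0.45
shift tool [-1.1  0.8  0.4] norm 1.4
turn [ 0.003  -0.0036 -1.911 ]
```

View pics/s2.png

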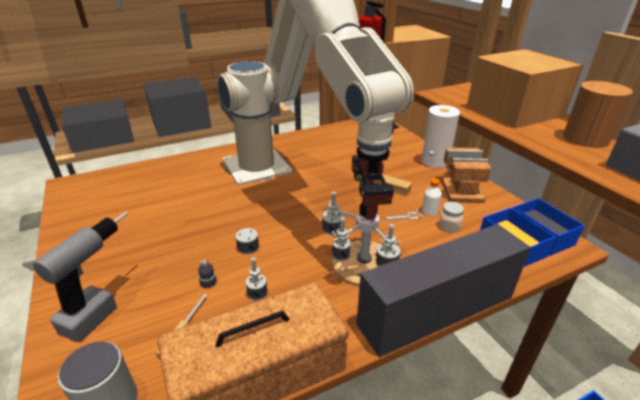

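```bash
python3 -m handwheel '[[[0,0,-0.07],[0,0,0],0],[[0,0,-0.08],[0,0,0],0],[[0,0,-0.08],[0,0,0],0],[[0,0,-0.09],[0,0,0],0],[[0,0,-0.09],[0,0,0],0],[[0,0,-0.09],[0,0,0],0],[[0,0,-0.09],[0,0,0],0],[[0,0,-0.09],[0,0,0],0],[[0,0,-0.09],[0,0,0],0],[[0,0,-0.09],[0,0,0],0]]'
python3 -c "
from h import *
goto((674,85.3,184),np.radians(90))"
```

```text
t: 9.27
ee_pos: [675.3, 85.7, 184.4]
orientation: [3.022, 0.853, 0.005]
ft_force: [1.0, -0.4, -1.2]
width: 43.4
t 9.27 pos [675.3  85.7 184.4] yaw 31.52 tilt z [ 3.5e-03 -4.0e-04 -1.0e+00] F [ 1.  -0.4 -1.2] M [-0.12  0.09 -0.13] w 43.4 q6 -0.44
shift tool [-1.3 -0.3  0.4] norm 1.4
turn [ 0.0033 -0.0014 -1.0207]
```

```bash
python3 -m handwheel '[[[0,0,-0.09],[0,0,0],0],[[0,0,-0.1],[0,0,0],0],[[0,0,-0.1],[0,0,0],0],[[0,0,-0.1],[0,0,0],0],[[0,0,-0.1],[0,0,0],0],[[0,0,-0.1],[0,0,0],0],[[0,0,-0.1],[0,0,0],0],[[0,0,-0.09],[0,0,0],0],[[0,0,-0.07],[0,0,0],0],[[0,0,-0.05],[0,0,0],0]]'
python3 - <<'E'
from h import *
goto((674,85.3,184),np.radians(90))
s=cam('scene');t=cam('top');save(s,'s3.png')
for nm,im in(('S',s),('T',t)):
    for q in['hook_arm','hung1']:
        r=ctrl.spot_point(im,q);print(nm,q,[(toW(im,d['position']).round(1).tolist(),round(d['score'],2)) for d in r[:5]])
for n,p in(('s3',s),('t3',t)):
    a=p['pixels'][170:310,230:430] if n=='s3' else p['pixels'][110:250,230:430]
    cv2.imwrite('pics/'+n+'c.png',cv2.cvtColor(cv2.resize(a,None,fx=4,fy=4,interpolation=cv2.INTER_CUBIC),cv2.COLOR_RGB2BGR))
E
```

```text
t: 10.1
ee_pos: [675.2, 85.7, 184.4]
orientation: [2.316, 2.12, 0.005]
ft_force: [1.0, 0.1, -0.7]
width: 43.7
t 10.1 pos [675.2  85.7 184.4] yaw 84.95 tilt z [ 3.6e-03  4.0e-04 -1.0e+00] F [ 1.   0.1 -0.7] M [ 0.16  0.03 -0.14] w 43.7 q6 -1.37
shift tool [-0.5 -1.2  0.4] norm 1.4
turn [ 0.0036 -0.0005 -0.0882]
S hook_arm [([618.5, 85.8, 158.2], 0.62)]
S hung1 [([754.9, 138.0, 91.3], 0.92), ([649.3, 184.7, 89.9], 0.87), ([641.8, -3.8, 89.8], 0.72)]
T hook_arm []
T hung1 [([644.0, 0.5, 88.7], 0.62), ([752.9, 25.5, 89.3], 0.58)]
```

View pics/s3c.png

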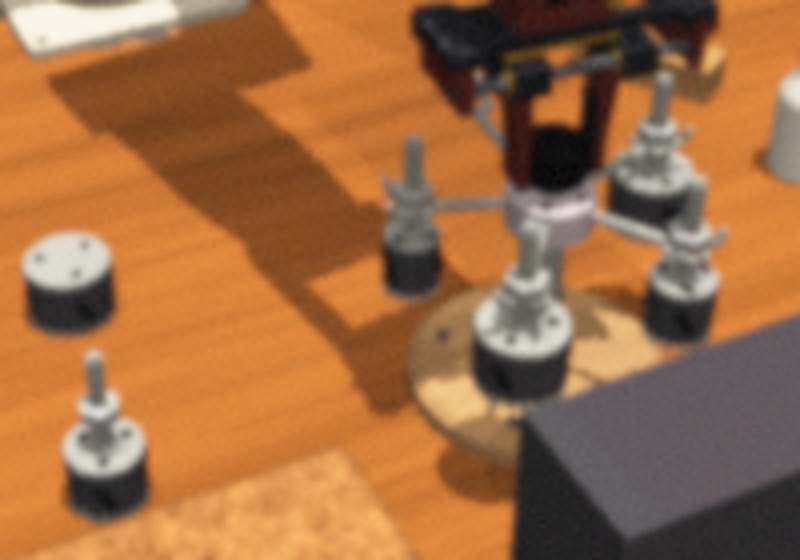

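View pics/t3c.png

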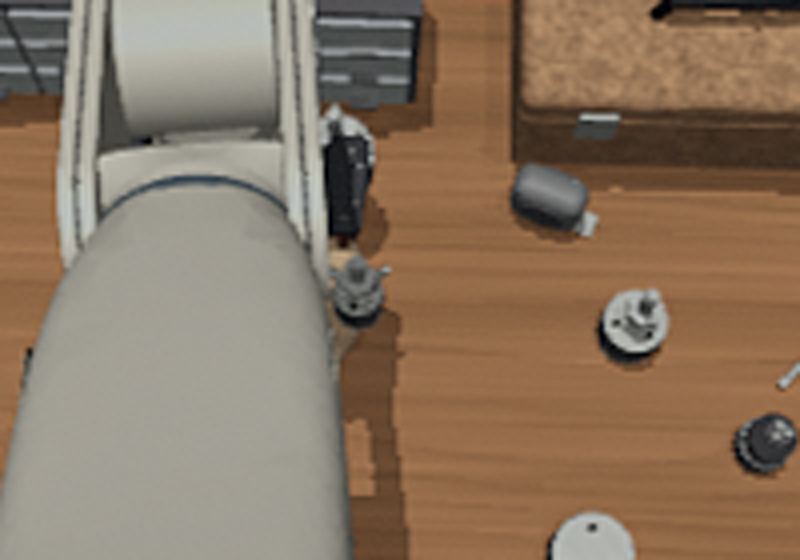

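```bash
python3 -m handwheel '[[[0,0,-0.02],[0,0,0],0],[[0,0,-0.02],[0,0,0],0],[[0,0,-0.01],[0,0,0],0],[[0,0,-0.005],[0,0,0],0],[[0,0,0],[0,0,0],0],[[0,0,0],[0,0,0],0.4],[[0,0,0],[0,0,0],0.6],[[0,0,0],[0,0,0],0.75],[[0,0,0],[0,0,0],0.75],[[0,0,0],[0,0,0],0.75]]'
python3 - <<'E'
from h import *
goto((674,85.3,184),np.radians(90))
E
```

```text
t: 11.23
ee_pos: [675.2, 86.0, 184.7]
orientation: [2.258, 2.181, 0.005]
ft_force: [-0.6, -0.4, 0.2]
width: 64.9
t 11.23 pos [675.2  86.  184.7] yaw 88.03 tilt z [ 3.8e-03  2.0e-04 -1.0e+00] F [-0.6 -0.4  0.2] M [ 0.03 -0.04  0.05] w 64.9 q6 -1.43
shift tool [-0.7 -1.2  0.7] norm 1.6
turn [ 0.0038 -0.0003 -0.0345]
```

```bash
python3 -m handwheel '[[[0,0,0],[0,0,-5],0.75],[[0,0,0],[0,0,-15],0.75],[[0,0,0],[0,0,-25],0.75],[[0,0,0],[0,0,-20],0.75],[[0,0,0],[-10,0,-10],0.6],[[0,0,0],[-25,-3,0],0.5],[[0,0,0],[-36,-4,0],0.5],[[0,0,0],[-38,-4,0],0.5],[[0,0,0],[-38,-4,0],0.5],[[0,0,0],[-38,-4,0],0.5]]'
python3 - <<'E'
from h import *
goto((647,-218.5,200),np.radians(90))
E
```

```text
t: 12.07
ee_pos: [649.9, -99.4, 265.3]
orientation: [2.243, 2.194, 0.007]
ft_force: [0.2, 0.2, 1.0]
width: 43.9
t 12.07 pos [649.9 -99.4 265.3] yaw 88.74 tilt z [ 6.3e-03  3.0e-04 -1.0e+00] F [0.2 0.2 1. ] M [0.02 0.05 0.04] w 43.9 q6 -1.72
shift tool [-119.2   -0.7   65.2] norm 135.9
turn [ 0.0063 -0.0004 -0.0219]
```

```bash
python3 -m handwheel '[[[0,0,0],[-38,0,10],0.5],[[0.003,0,-0.01],[-30,0,15],0.5],[[0.003,0,-0.01],[-18,0,15],0.5],[[0,0,0],[-10,0,10],0.5],[[0,0,0],[-3,0,4],0.5],[[0,0,0],[0,0,2],0.5],[[0,0,0],[0,0,0],0.5],[[0,0,0],[0,0,0],0.5],[[0,0,0],[0,0,0],0.5],[[0,0,0],[0,0,0],0.5]]'
python3 - <<'E'
from h import *
goto((647,-218.5,200),np.radians(90))
s=cam('scene');t=cam('top');save(s,'s4.png')
for nm,im in(('S',s),('T',t)):
    for q in['hook_arm','hung1','shank','collar','knob']:
        r=ctrl.spot_point(im,q);print(nm,q,[(toW(im,d['position']).round(1).tolist(),round(d['score'],2)) for d in r[:5]])
for n,p in(('s4',s),('t4',t)):
    a=p['pixels'][170:310,230:430] if n=='s4' else p['pixels'][130:230,250:350]
    cv2.imwrite('pics/'+n+'c.png',cv2.cvtColor(cv2.resize(a,None,fx=4 if n=='s4' else 6,fy=4 if n=='s4' else 6,interpolation=cv2.INTER_CUBIC),cv2.COLOR_RGB2BGR))
E
```

```text
t: 12.9
ee_pos: [645.9, -211.0, 210.5]
orientation: [2.226, 2.21, 0.002]
ft_force: [0.4, 0.0, 0.0]
width: 44.0
t 12.9 pos [ 645.9 -211.   210.5] yaw 89.58 tilt z [ 0.0043 -0.0022 -1.    ] F [0.4 0.  0. ] M [ 0.01 -0.    0.01] w 44.0 q6 -1.9
shift tool [-7.5  1.1 10.6] norm 13.0
turn [ 0.0043  0.0022 -0.0073]
S hook_arm [([619.2, 85.4, 159.6], 0.79), ([554.3, -326.0, 3.2], 0.56)]
S hung1 [([751.8, 143.2, 92.5], 0.93), ([643.3, 185.6, 90.9], 0.73), ([646.8, -3.1, 90.3], 0.72), ([755.4, 28.3, 90.5], 0.58), ([676.9, -410.9, -2.2], 0.21)]
S shank []
S collar [([648.1, -219.0, 67.5], 0.83)]
S knob [([752.2, 25.8, 90.5], 0.64)]
T hook_arm [([619.3, 87.3, 157.5], 0.56)]
T hung1 [([755.4, 23.6, 89.2], 0.84), ([639.6, 181.8, 92.0], 0.77), ([644.5, -0.3, 87.3], 0.61), ([752.7, 137.9, 89.5], 0.6)]
T shank [([648.5, 0.2, 88.0], 0.3)]
T collar []
T knob [([674.2, 88.0, 191.9], 0.88)]
```

View pics/s4c.png

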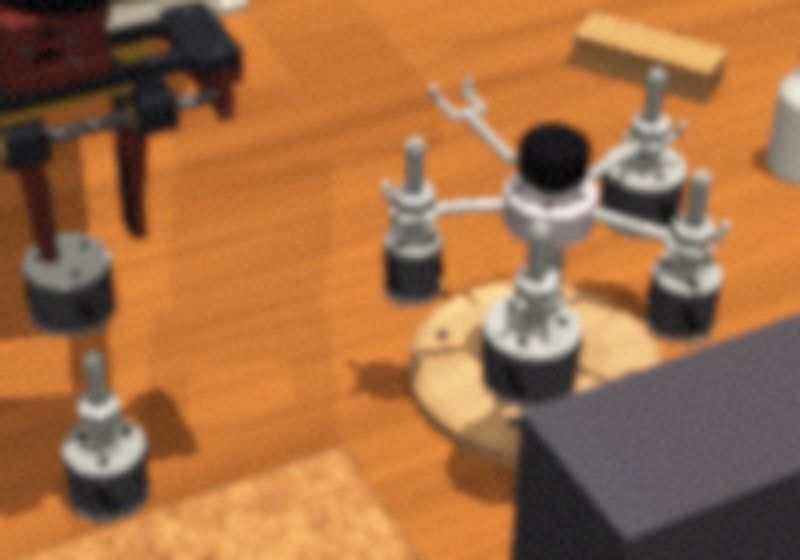

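View pics/t4c.png

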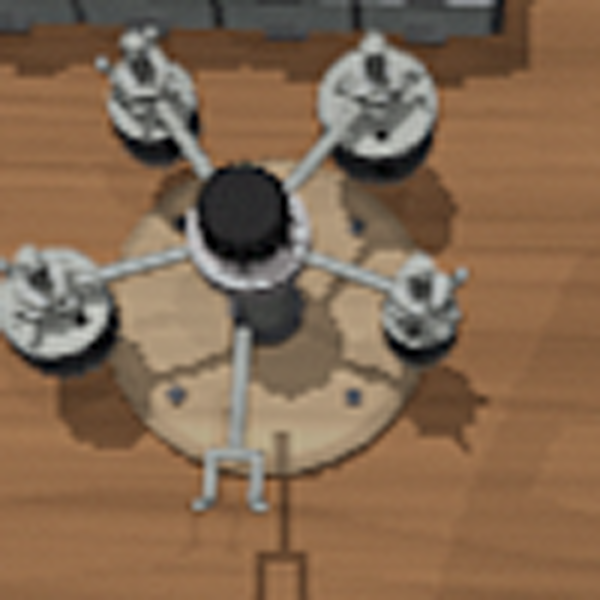

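```bash
cat >> h.py <<'E'
def ray(im,px,z):
    R,t=RT(im);K=np.array(im['camera_matrix']);d=R.T@np.linalg.inv(K)@np.array([px[0],px[1],1.]);c=-R.T@t
    return c+d*(z-c[2])/d[2]
E
python3 - <<'E'
from h import *
s=cam('scene');t=cam('top')
g=lambda x,y:(x/6+250-.4,y/6+130-.4)
f=lambda x,y:(x/4+230-.4,y/4+170-.4)
for n,p,z in[('rod hub',(244,332),157),('rod mid',(239,400),157),('bar mid top',(235,456),160),('prongL',(209,480),158),('prongR',(258,480),158),('bar L',(209,456),158),('bar R',(260,458),158),('tipL',(203,506),169),('tipR',(260,506),169),('knob',(243,210),204)]:
    print(n,ray(t,g(*p),z).round(1))
for n,a,b in[('bar',f(469,113),(235,455)),('tipA',f(434,88),(203,506)),('tipB',f(470,81),(260,506)),('barA',f(455,115),(260,458))]:
    print(n,tri((s,t),(a,g(*b))).round(1))
for n,p,z in[('S bar',(467,113),158),('S tip',(434,88),169),('S tip2',(470,81),169),('rodhub',(510,158),157)]: print(n,ray(s,f(*p),z).round(1))
E
```

```text
rod hub [624.2  85.3 157. ]
rod mid [590.3  86.1 157. ]
bar mid top [562.1  86.5 160. ]
prongL [550.5  98.5 158. ]
prongR [551.2  75.1 158. ]
bar L [562.2  99.1 158. ]
bar R [561.9  74.6 158. ]
tipL [535.7  99.5 169. ]
tipR [536.5  72.7 169. ]
knob [670.9  84.5 204. ]
bar [563.7  87.5 156.2]
tipA [532.3  89.6 160.6]
tipB [542.8  85.3 169.4]
barA [562.8  76.  157.1]
S bar [565.6  85.5 158. ]
S tip [542.1  71.7 169. ]
S tip2 [545.1  98.9 169. ]
rodhub [624.8  85.5 157. ]
```

```bash
python3 -m handwheel '[[[0.004,0.002,-0.007],[-5,1,8],0.5],[[0,0,0],[-2.5,0.6,16],0.5],[[0,0,0],[-1,0,22],0.45],[[0,0,0],[0,0,22],0.4],[[0,0,0],[0,0,18],0.4],[[0,0,0],[0,0,10],0.4],[[0,0,0],[0,0,4],0.4],[[0,0,0],[0,0,1],0.4],[[0,0,0],[0,0,0],0.4],[[0,0,0],[0,0,0],0.4]]'
python3 - <<'E'
from h import *
goto((647.5,-218.8,94),np.radians(90))
E
```

```text
t: 14.43
ee_pos: [648.6, -224.4, 103.6]
orientation: [2.22, 2.221, 0.0]
ft_force: [0.0, 0.3, 0.5]
width: 34.8
t 14.43 pos [ 648.6 -224.4  103.6] yaw 90.01 tilt z [ 1.3e-03 -9.0e-04 -1.0e+00] F [0.  0.3 0.5] M [ 0.   -0.02 -0.01] w 34.8 q6 -1.92
shift tool [ 5.6 -1.1  9.6] norm 11.1
turn [0.0013 0.0009 0.0003]
```

```bash
python3 -m handwheel '[[[0,0,0],[3,-0.6,2],0.4],[[0,0,0],[2,-0.5,4],0.4],[[0,0,0],[0.6,0,2.6],0.4],[[0,0,0],[0,0,1],0.4],[[0,0,0],[0,0,0],0.4],[[0,0,0],[0,0,0],0.4],[[0,0,0],[0,0,0],0.4],[[0,0,0],[0,0,0],0.4],[[0,0,0],[0,0,0],0.35],[[0,0,0],[0,0,0],0.3]]'
python3 - <<'E'
from h import *
goto((647.5,-218.8,94),np.radians(90))
s=cam('scene');a=s['pixels'][200:310,200:310]
cv2.imwrite('pics/s5c.png',cv2.cvtColor(cv2.resize(a,None,fx=5,fy=5,interpolation=cv2.INTER_CUBIC),cv2.COLOR_RGB2BGR))
E
```

```text
t: 15.27
ee_pos: [649.9, -218.7, 97.5]
orientation: [2.215, 2.217, 0.005]
ft_force: [0.3, 0.4, -0.8]
width: 27.6
t 15.27 pos [ 649.9 -218.7   97.5] yaw 90.05 tilt z [ 0.008  -0.0033 -1.    ] F [ 0.3  0.4 -0.8] M [ 0.07 -0.01 -0.01] w 27.6 q6 -1.91
shift tool [-0.1 -2.4  3.5] norm 4.3
turn [0.008  0.0033 0.0009]
```

View pics/s5c.png

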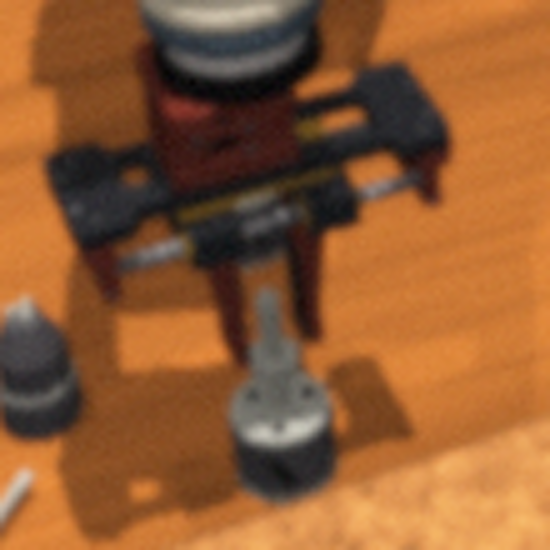

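```bash
python3 -m handwheel '[[[0.005,0.002,0],[0,-1.5,2],0.3],[[0.003,0.001,0],[0,-0.7,1.5],0.25],[[0,0,0],[0,0,0.5],0.2],[[0,0,0],[0,0,0],0.16],[[0,0,0],[0,0,0],0.12],[[0,0,0],[0,0,0],0],[[0,0,0],[0,0,0],0],[[0,0,0],[0,0,0],0],[[0,0,0],[0,0,0],0],[[0,0,0],[0,0,0],0]]'
python3 - <<'E'
from h import *
goto((647.5,-218.8,94),np.radians(90))
E
```

```text
t: 16.15
ee_pos: [647.4, -218.9, 92.9]
orientation: [-2.22, -2.222, 0.001]
ft_force: [0.8, 0.1, -0.1]
width: 11.3
t 16.15 pos [ 647.4 -218.9   92.9] yaw 90.04 tilt z [-1.1e-03  1.0e-04 -1.0e+00] F [ 0.8  0.1 -0.1] M [ 0.05  0.01 -0.05] w 11.3 q6 -1.91
shift tool [ 0.1  0.1 -1.1] norm 1.1
turn [-0.0011 -0.0001  0.0007]
```

```bash
python3 -m handwheel '[[[0,0,0],[0,0,-5],0],[[0,0,0],[0,0,-12],0],[[0,0,0],[0,0,-18],0],[[0,0,0],[0,0,-22],0],[[0,0,0],[0,0,-20],0],[[0,0,0],[5,-2,-15],0],[[0,0,0],[12,-6,-8],0],[[0,0,0],[20,-10,-3],0],[[0,0,0],[25,-13,0],0],[[0,0,0],[28,-14,0],0]]'
python3 - <<'E'
from h import *
goto((490,86.2,196),np.radians(90))
E
```

```text
t: 16.98
ee_pos: [601.5, -129.1, 205.7]
orientation: [2.226, 2.215, 0.0]
ft_force: [1.0, 0.7, -2.4]
width: 11.4
t 16.98 pos [ 601.5 -129.1  205.7] yaw 89.72 tilt z [ 1.2e-03 -9.0e-04 -1.0e+00] F [ 1.   0.7 -2.4] M [ 0.05 -0.04 -0.01] w 11.4 q6 -1.8
shift tool [ 214.8 -112.6    9.4] norm 242.7
turn [ 0.0012  0.0008 -0.0049]
```

```bash
python3 -m handwheel '[[[0,0,0],[28,-14,0],0],[[0,0,0],[28,-14,0],0],[[0,0,0],[28,-15,0],0],[[0,0,0],[28,-15,0],0],[[0,0,0],[26,-14,0],0],[[0,0,0],[22,-12,0],0],[[0,0,0],[16,-9,0],0],[[0,0,0],[10,-6,0],0],[[0,0,0],[5,-3,0],0],[[0,0,0],[0,0,0],0]]'
python3 - <<'E'
from h import *
goto((490,86.2,196),np.radians(90))
E
```

```text
t: 17.82
ee_pos: [483.2, 79.4, 209.1]
orientation: [-2.22, -2.221, -0.001]
ft_force: [0.0, -0.6, -1.4]
width: 11.1
t 17.82 pos [483.2  79.4 209.1] yaw 90.02 tilt z [-8.0e-04  1.4e-03 -1.0e+00] F [ 0.  -0.6 -1.4] M [0.03 0.03 0.  ] w 11.1 q6 -1.43
shift tool [ 6.8  6.8 13.1] norm 16.3
turn [-0.0008 -0.0014  0.0003]
```

Settle at the pre-slide point and look.

```bash
python3 -m handwheel '[[[0,0,0],[3,3,4],0],[[0,0,0],[2,2,4],0],[[0,0,0],[1,1,3],0],[[0,0,0],[0,0,1],0],[[0,0,0],[0,0,0],0],[[0,0,0],[0,0,0],0],[[0,0,0],[0,0,0],0],[[0,0,0],[0,0,0],0],[[0,0,0],[0,0,0],0],[[0,0,0],[0,0,0],0]]'
python3 - <<'E'
from h import *
goto((490,86.2,196),np.radians(90))
s=cam('scene');t=cam('top')
for nm,im in(('S',s),('T',t)):
    for q in['hook_arm','collar','shank']:
        r=ctrl.spot_point(im,q);print(nm,q,[(toW(im,d['position']).round(1).tolist(),round(d['score'],2)) for d in r[:4]])
o,R,p=st()
print(proj(s,(p[0],p[1],p[2]-22)),proj(t,p))
for n,im,(r0,c0) in(('s6',s,(150,290)),('t6',t,(130,250))):
    a=im['pixels'][r0:r0+100,c0:c0+130]
    cv2.imwrite('pics/'+n+'c.png',cv2.cvtColor(cv2.resize(a,None,fx=6,fy=6,interpolation=cv2.INTER_CUBIC),cv2.COLOR_RGB2BGR))
E
```

```text
t: 18.65
ee_pos: [491.5, 83.3, 195.6]
orientation: [-2.224, -2.217, -0.0]
ft_force: [-0.4, -0.3, -0.7]
width: 11.8
t 18.65 pos [491.5  83.3 195.6] yaw 89.81 tilt z [-5.e-04  8.e-04 -1.e+00] F [-0.4 -0.3 -0.7] M [ 0.05 -0.    0.02] w 11.8 q6 -1.42
shift tool [ 2.9 -1.5 -0.4] norm 3.3
turn [-0.0005 -0.0008 -0.0033]
S hook_arm [([618.4, 85.3, 158.8], 0.68), ([647.4, 417.8, 0.5], 0.44), ([462.5, -181.4, 1.8], 0.2)]
S collar [([495.4, 82.7, 171.7], 0.92)]
S shank [([494.5, 84.4, 198.6], 0.79), ([552.5, 413.5, 0.1], 0.3)]
T hook_arm [([618.1, 84.1, 161.0], 0.94)]
T collar []
T shank [([642.7, 418.5, -0.3], 0.35), ([467.0, -186.5, -0.2], 0.25)]
[333.43161323 180.86863391] [287.5976842  228.20335714]
```

View pics/s6c.png

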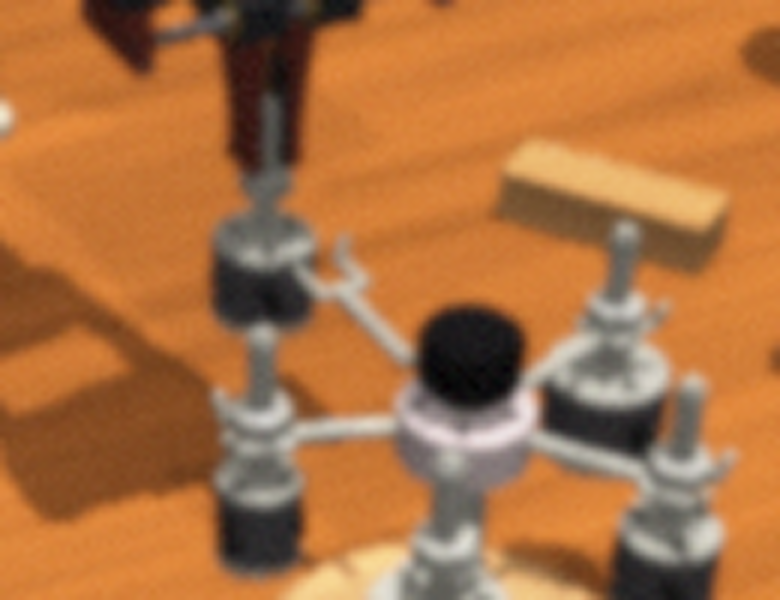

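View pics/t6c.png

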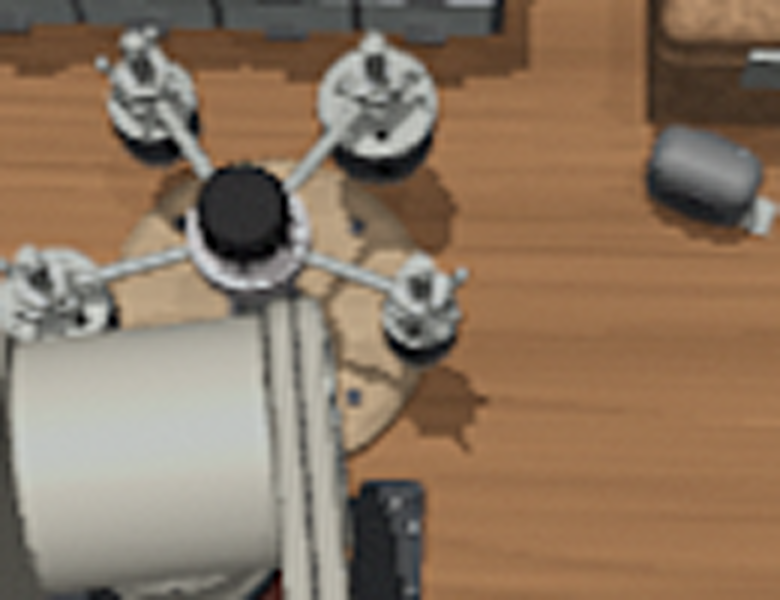

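```bash
python3 -m handwheel '[[[0,0,0],[1.5,4,-0.3],0],[[0,0,0],[1,6,0],0],[[0,0,0],[0,6,0],0],[[0,0,0],[0,5,0],0],[[0,0,0],[0,4,0],0],[[0,0,0],[0,3,0],0],[[0,0,0],[0,2,0],0],[[0,0,0],[0,1,0],0],[[0,0,0],[0,0,0],0],[[0,0,0],[0,0,0],0]]'
python3 - <<'E'
from h import *
goto((554,85.9,196),np.radians(90))
E
```

```text
t: 19.88
ee_pos: [526.6, 86.2, 195.6]
orientation: [-2.224, -2.218, -0.001]
ft_force: [0.7, 0.3, -0.9]
width: 10.9
t 19.88 pos [526.6  86.2 195.6] yaw 89.83 tilt z [-3.e-04  8.e-04 -1.e+00] F [ 0.7  0.3 -0.9] M [ 0.02 -0.09  0.01] w 10.9 q6 -1.43
shift tool [-0.2 27.4 -0.4] norm 27.4
turn [-0.0003 -0.0008 -0.003 ]
```

```bash
python3 -m handwheel '[[[0,0,0],[0,1.5,0],0],[[0,0,0],[0,1.5,0],0],[[0,0,0],[0,1.5,0],0],[[0,0,0],[0,1.5,0],0],[[0,0,0],[0,1.5,0],0],[[0,0,0],[0,1.5,0],0],[[0,0,0],[0,1.5,0],0],[[0,0,0],[0,1,0],0],[[0,0,0],[0,0.5,0],0],[[0,0,0],[0,0,0],0]]'
python3 - <<'E'
from h import *
goto((554,85.9,196),np.radians(90))
s=cam('scene')
a=s['pixels'][150:250,290:420]
cv2.imwrite('pics/s7c.png',cv2.cvtColor(cv2.resize(a,None,fx=6,fy=6,interpolation=cv2.INTER_CUBIC),cv2.COLOR_RGB2BGR))
E
```

```text
t: 20.72
ee_pos: [539.3, 86.1, 195.6]
orientation: [-2.224, -2.217, -0.0]
ft_force: [1.4, -0.2, -1.2]
width: 11.1
t 20.72 pos [539.3  86.1 195.6] yaw 89.83 tilt z [-7.e-04  7.e-04 -1.e+00] F [ 1.4 -0.2 -1.2] M [0.07 0.02 0.02] w 11.1 q6 -1.43
shift tool [-0.1 14.7 -0.4] norm 14.7
turn [-0.0007 -0.0007 -0.0029]
```

View pics/s7c.png

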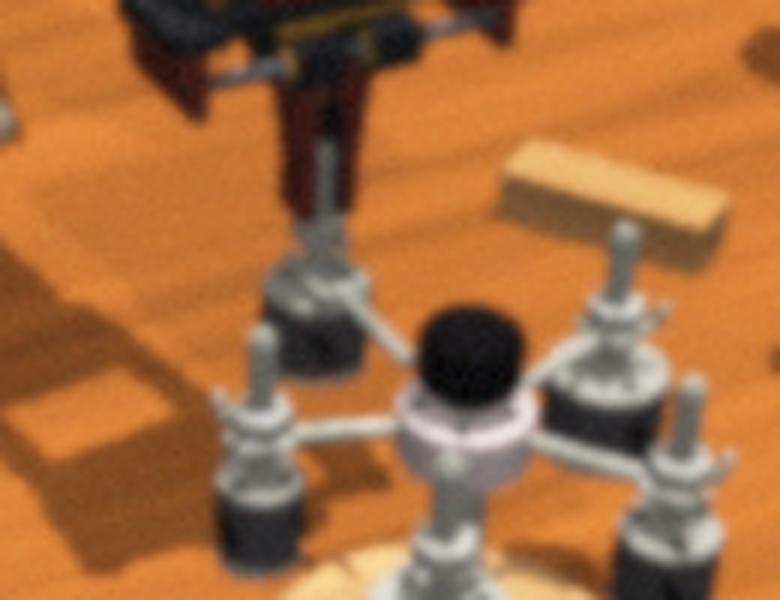

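```bash
python3 -m handwheel '[[[0,0,0],[0,1,0],0],[[0,0,0],[0,1,0],0],[[0,0,0],[0,1,0],0],[[0,0,0],[0,1,0],0],[[0,0,0],[0,1,0],0],[[0,0,0],[0,1,0],0],[[0,0,0],[0,1,0],0],[[0,0,0],[0,1,0],0],[[0,0,0],[0,0.5,0],0],[[0,0,0],[0,0,0],0]]'
python3 - <<'E'
from h import *
goto((554,85.9,196),np.radians(90))
E
```

```text
t: 21.6
ee_pos: [548.6, 86.1, 195.6]
orientation: [-2.224, -2.217, 0.0]
ft_force: [0.4, -0.1, -2.4]
width: 11.1
t 21.6 pos [548.6  86.1 195.6] yaw 89.83 tilt z [-8.e-04  7.e-04 -1.e+00] F [ 0.4 -0.1 -2.4] M [0.03 0.02 0.  ] w 11.1 q6 -1.43
shift tool [-0.1  5.4 -0.4] norm 5.4
turn [-0.0008 -0.0007 -0.0029]
```

```bash
python3 -m handwheel '[[[0,0,0],[0,0.5,0],0],[[0,0,0],[0,0.5,0],0],[[0,0,0],[0,0.5,0],0],[[0,0,0],[0,0.5,0],0],[[0,0,0],[0,0.5,0],0],[[0,0,0],[0,0.5,0],0],[[0,0,0],[0,0.3,0],0],[[0,0,0],[0,0,0],0],[[0,0,0],[0,0,0],0],[[0,0,0],[0,0,0],0]]'
python3 - <<'E'
from h import *
goto((554,85.9,196),np.radians(90))
E
```

```text
t: 22.43
ee_pos: [552.1, 86.0, 195.6]
orientation: [-2.224, -2.217, 0.0]
ft_force: [0.2, 0.7, -1.9]
width: 11.1
t 22.43 pos [552.1  86.  195.6] yaw 89.83 tilt z [-1.e-03  7.e-04 -1.e+00] F [ 0.2  0.7 -1.9] M [-0.01  0.01 -0.04] w 11.1 q6 -1.44
shift tool [-0.1  1.9 -0.4] norm 1.9
turn [-0.001  -0.0007 -0.0029]
```

```bash
python3 -m handwheel '[[[0,0,0],[0,0.4,0],0],[[0,0,0],[0,0.4,0],0],[[0,0,0],[0,0.4,0],0],[[0,0,0],[0,0.4,0],0],[[0,0,0],[0,0.3,0],0],[[0,0,0],[0,0.2,0],0],[[0,0,0],[0,0.2,0],0],[[0,0,0],[0,0,0],0],[[0,0,0],[0,0,0],0],[[0,0,0],[0,0,0],0]]'
python3 - <<'E'
from h import *
goto((554,85.9,196),np.radians(90))
E
```

```text
t: 23.27
ee_pos: [554.0, 86.0, 195.4]
orientation: [-2.223, -2.217, 0.002]
ft_force: [0.0, -0.2, -1.8]
width: 11.4
t 23.27 pos [554.   86.  195.4] yaw 89.83 tilt z [-2.5e-03  6.0e-04 -1.0e+00] F [ 0.  -0.2 -1.8] M [ 0.05  0.04 -0.  ] w 11.4 q6 -1.44
shift tool [-0.1  0.  -0.6] norm 0.6
turn [-0.0025 -0.0006 -0.0029]
```

```bash
python3 -m handwheel '[[[0,0,0],[0,0.5,0],0],[[0,0,0],[0,0.5,0],0],[[0,0,0],[0,0.5,0],0],[[0,0,0],[0,0.5,0],0],[[0,0,0],[0,0,0],0],[[0,0,0],[0,0,0],0],[[0,0,0],[0,0,0],0],[[0,0,0],[0,0,0],0],[[0,0,0],[0,0,0],0],[[0,0,0],[0,0,0],0]]'
python3 - <<'E'
from h import *
goto((554,85.9,196),np.radians(90))
E
```

```text
t: 24.1
ee_pos: [554.5, 86.0, 195.0]
orientation: [-2.221, -2.215, 0.007]
ft_force: [-1.9, 0.2, -1.0]
width: 11.2
t 24.1 pos [554.5  86.  195. ] yaw 89.83 tilt z [-6.3e-03  4.0e-04 -1.0e+00] F [-1.9  0.2 -1. ] M [ 0.06  0.37 -0.02] w 11.2 q6 -1.44
shift tool [-0.1 -0.5 -1. ] norm 1.1
turn [-0.0063 -0.0004 -0.0029]
```

```bash
python3 -m handwheel '[[[-0.002,0,0],[0,-0.2,1],0],[[-0.002,0,0],[0,0,1.5],0],[[-0.001,0,0],[0,0,1.5],0],[[0,0,0],[0,0,1.5],0],[[0,0,0],[0,0,1.5],0],[[0,0,0],[0,0,1.5],0],[[0,0,0],[0,0,1],0],[[0,0,0],[0,0,0.5],0],[[0,0,0],[0,0,0],0],[[0,0,0],[0,0,0],0]]'
python3 - <<'E'
from h import *
goto((554,85.9,182),np.radians(90))
E
```

```text
t: 24.93
ee_pos: [554.2, 85.9, 183.5]
orientation: [-2.224, -2.218, 0.001]
ft_force: [-2.5, 0.9, -0.9]
width: 11.5
t 24.93 pos [554.2  85.9 183.5] yaw 89.83 tilt z [-1.e-03  3.e-04 -1.e+00] F [-2.5  0.9 -0.9] M [ 0.1   0.35 -0.01] w 11.5 q6 -1.44
shift tool [-0.  -0.2  1.5] norm 1.6
turn [-0.001  -0.0003 -0.0029]
```

```bash
python3 -m handwheel '[[[0,0,0],[0,0,0.5],0],[[0,0,0],[0,0,0.5],0],[[0,0,0],[0,0,0.4],0],[[0,0,0],[0,0,0.3],0],[[0,0,0],[0,0,0.3],0],[[0,0,0],[0,0,0.2],0],[[0,0,0],[0,0,0],0],[[0,0,0],[0,0,0],0],[[0,0,0],[0,0,0],0],[[0,0,0],[0,0,0],0]]'
python3 - <<'E'
from h import *
goto((554,85.9,182),np.radians(90))
s=cam('scene')
a=s['pixels'][150:250,290:420]
cv2.imwrite('pics/s8c.png',cv2.cvtColor(cv2.resize(a,None,fx=6,fy=6,interpolation=cv2.INTER_CUBIC),cv2.COLOR_RGB2BGR))
E
```

```text
t: 25.77
ee_pos: [554.2, 86.0, 181.8]
orientation: [-2.224, -2.218, 0.0]
ft_force: [-1.5, 0.2, 1.5]
width: 11.1
t 25.77 pos [554.2  86.  181.8] yaw 89.83 tilt z [-7.e-04  3.e-04 -1.e+00] F [-1.5  0.2  1.5] M [ 0.03  0.44 -0.01] w 11.1 q6 -1.44
shift tool [-0.1 -0.2 -0.2] norm 0.3
turn [-0.0007 -0.0003 -0.0029]
```

View pics/s8c.png

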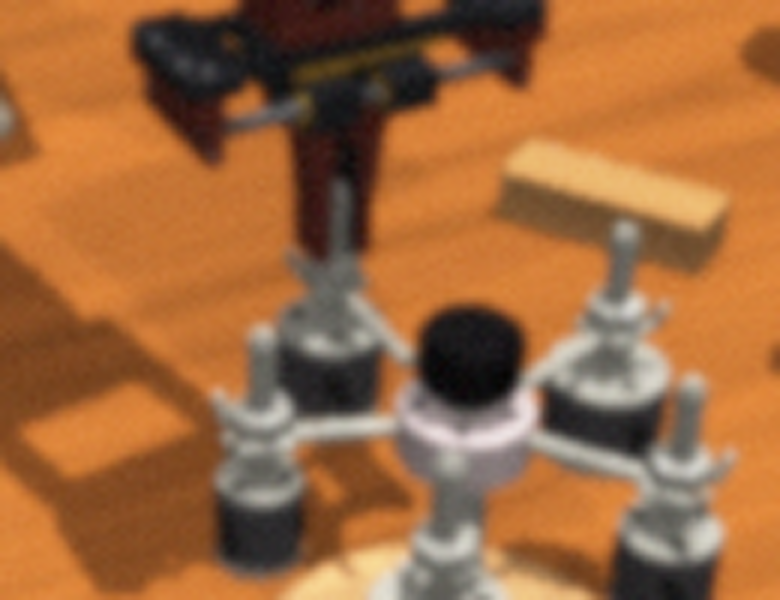

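```bash
python3 -m handwheel '[[[0,0,0],[0,0,0.3],0],[[0,0,0],[0,-0.2,0.2],0],[[0,0,0],[0,0,0],0.08],[[0,0,0],[0,0,0],0.15],[[0,0,0],[0,0,0],0.2],[[0,0,0],[0,0,0],0.3],[[0,0,0],[0,0,0],0.35],[[0,0,0],[0,0,0],0.35],[[0,0,0],[0,0,0],0.35],[[0,0,0],[0,0,0],0.35]]'
python3 - <<'E'
from h import *
goto((554,85.9,182),np.radians(90))
s=cam('scene')
a=s['pixels'][150:250,290:420]
cv2.imwrite('pics/s9c.png',cv2.cvtColor(cv2.resize(a,None,fx=6,fy=6,interpolation=cv2.INTER_CUBIC),cv2.COLOR_RGB2BGR))
E
```

```text
t: 26.65
ee_pos: [557.3, 86.2, 182.5]
orientation: [2.222, 2.215, 0.008]
ft_force: [-0.1, -1.3, -0.4]
width: 30.9
t 26.65 pos [557.3  86.2 182.5] yaw 89.84 tilt z [ 0.0067  0.001  -1.    ] F [-0.1 -1.3 -0.4] M [-0.01 -0.03 -0.02] w 30.9 q6 -1.44
shift tool [-0.3 -3.3  0.5] norm 3.3
turn [ 0.0067 -0.001  -0.0029]
```

View pics/s9c.png

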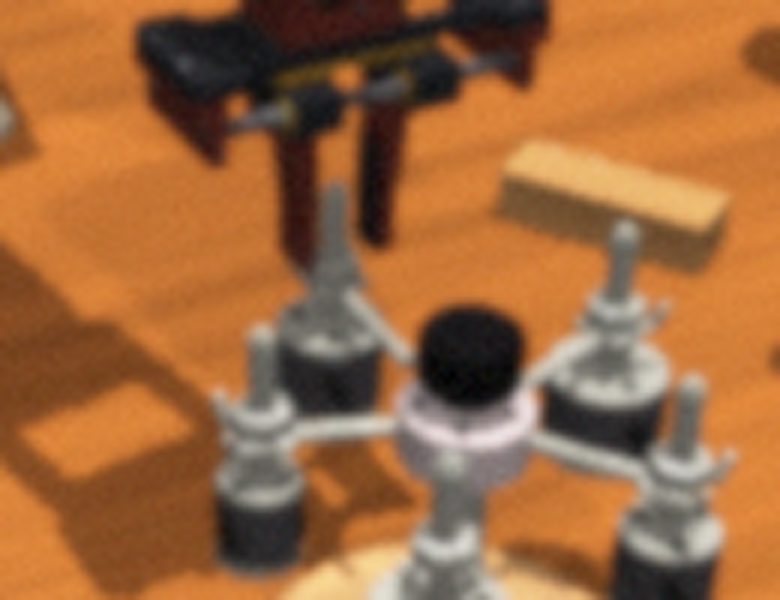

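```bash
python3 -m handwheel '[[[0,0,0],[0,-0.7,-3],0.35],[[0,0,0],[0,-0.7,-8],0.35],[[0,0,0],[0,0,-15],0.35],[[0,0,0],[0,0,-22],0.35],[[0,0,0],[0,0,-22],0.35],[[0,0,0],[0,0,-15],0.35],[[0,0,0],[-15,-10,-3],0.35],[[0,0,0],[-30,-12,0],0.35],[[0,0,0],[-36,-12,0],0.35],[[0,0,0],[-36,-12,0],0.35]]' && python3 -m handwheel '[[[0,0,0],[-36,-12,0],0.35],[[0,0,0],[-36,-12,0],0.35],[[0,0,0],[-36,-12,0],0.35],[[0,0,0],[-36,-12,0],0.35],[[0,0,0],[-25,-5,0],0.35],[[0,0,0],[-12,0,0],0.35],[[0,0,0],[-4,0,0],0.35],[[0,0,0],[0,0,0],0.35],[[0,0,0],[0,0,0],0.35],[[0,0,0],[0,0,0],0.35]]'
python3 - <<'E'
from h import *
goto((554,85.9,182),np.radians(90))
s=cam('scene');t=cam('top');save(s,'s10.png')
for nm,im in(('S',s),('T',t)):
    for q in['hook_arm','collar','shank','hung1']:
        r=ctrl.spot_point(im,q);print(nm,q,[(toW(im,d['position']).round(1).tolist(),round(d['score'],2)) for d in r[:6]])
for n,im,(r0,c0) in(('s10',s,(170,290)),('t10',t,(130,250))):
    a=im['pixels'][r0:r0+100,c0:c0+130]
    cv2.imwrite('pics/'+n+'c.png',cv2.cvtColor(cv2.resize(a,None,fx=6,fy=6,interpolation=cv2.INTER_CUBIC),cv2.COLOR_RGB2BGR))
E
```

```text
t: 27.53
ee_pos: [507.5, -30.5, 277.9]
orientation: [2.21, 2.225, 0.012]
ft_force: [0.1, -0.1, 0.3]
width: 30.8
t: 28.37
ee_pos: [439.5, -230.5, 277.5]
orientation: [2.218, 2.218, 0.007]
ft_force: [0.3, 0.0, -0.7]
width: 30.8
t 28.37 pos [ 439.5 -230.5  277.5] yaw 90.0 tilt z [ 6.7e-03 -2.0e-04 -1.0e+00] F [ 0.3  0.  -0.7] M [ 0.05 -0.03  0.01] w 30.8 q6 -2.08
shift tool [316.4 113.9  96.2] norm 349.8
turn [0.0067 0.0002 0.0001]
S hook_arm []
S collar [([554.3, 85.7, 161.9], 0.88)]
S shank [([556.0, 85.4, 186.7], 0.59)]
S hung1 [([754.8, 143.9, 93.0], 0.91), ([753.8, 26.7, 93.1], 0.82), ([647.8, -1.5, 90.1], 0.79), ([644.5, 183.2, 89.1], 0.75)]
T hook_arm [([615.7, 84.4, 158.7], 0.95), ([669.9, 84.0, 1.7], 0.39)]
T collar []
T shank [([555.0, 84.8, 184.8], 0.58)]
T hung1 [([749.6, 140.9, 88.5], 0.71), ([756.3, 26.2, 87.8], 0.59), ([641.1, 180.7, 91.5], 0.59), ([647.1, -2.0, 88.7], 0.51)]
```

View pics/s10c.png

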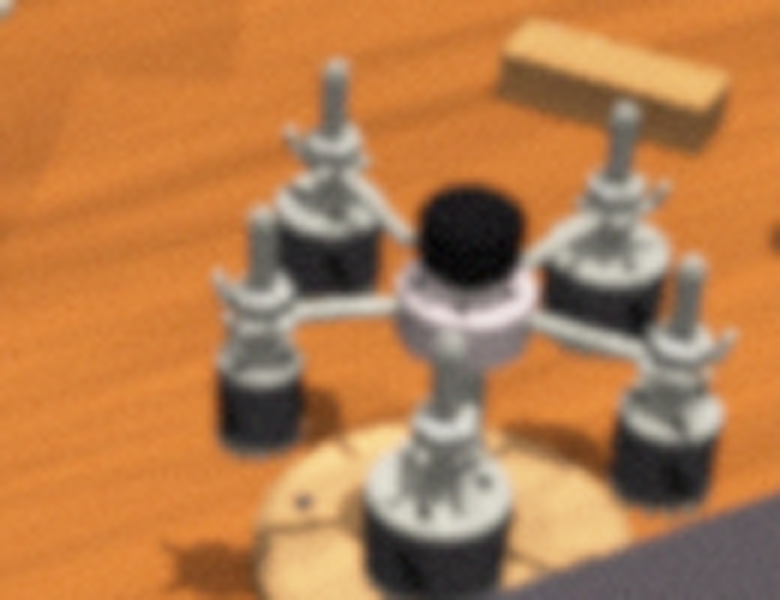

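View pics/t10c.png

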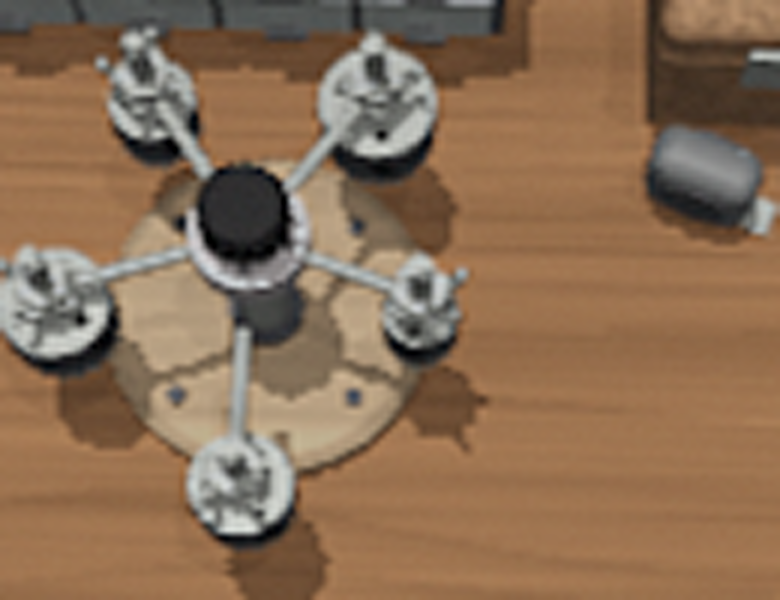

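View pics/s10.png

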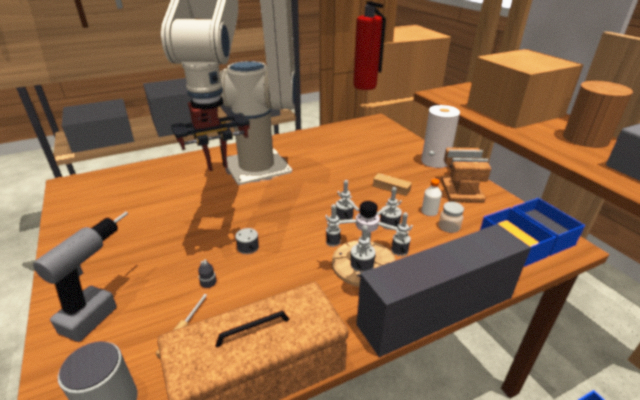

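```bash
python3 -c "
from h import *
print(ctrl.close_job())"
```

```text
the job is handed in; nothing more can be done
None
```

I turned the rack by its knob until the empty hook faced the robot. Then I gripped the standing saw by its shank and slid its neck between the prongs to the back bar. I lowered the saw until the prongs carried its weight, opened the jaws, backed away and handed the job in at about 29 s of the 69 s.

**Forces:** The state readings, taken after each call of rows, showed at most about 3 N of contact on the rack (about 2.5 N against the bar). Peaks within a call were not read.

**Hung saw:** It hangs upright, with the collar measured at 162 mm against 160 mm for the prong tops. The shank middle read 185 to 187 mm against 188 mm. The saw stands at x ≈ 554 to 556, and it touched the bar at about 554.

**Rack and bench:** The empty hook's arm is within about 1° of facing the robot. The other four saws are still hanging, and the pictures show nothing else moved.

**Disagreements:** The camera estimates differed from each other by 2 to 4 mm, and nothing contradicted the result. The top view did not detect the collar, and the scene view no longer reported the arm point once the saw was on the hook.

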